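# Feed the nuts and hold the sprung cover at the pointer

## Task

Tip all four nuts from the plywood tray into the open hopper of the nut feeder and stand the empty tray upright back on the bench. Then lift the feeder's green sprung cover by its bar until it lies level with the red pointer arm, and finish while still holding it there, so that I can look into the bay. Leave the pointer and the other things on the bench as they are.

Things in the scene. Friction and masses are not known exactly. Their poses are not given: they have to be found in the camera images.
- feeder: grey sheet-metal nut feeder, fast on the bench, 170 (x) x 250 (y) x 93 mm high; origin: centre of its underside; x from front to back (hinge side), z up. Right part (y -125 to -5 mm): open hopper, sloping floor, the nuts run left under the partition into the bay (y -5 to 125 mm) below the green cover. Walls 5 mm. Behind it stand tools up to 200 mm high
- hopper_mouth (a point): centre of the hopper's open mouth, level with its rim (137 mm above the bench); axes as the feeder's. The opening is 160 mm (x) by 110 mm (y); nothing stands above it
- cover (a joint): angle of the green cover in rad: 0 shut, grows as its front edge is lifted, stop at 1.4; turns about an axis along the feeder's y at its back top edge. A spring pulls it shut (at the bar, along its arc: about 4 N to start it, 6 N at 0.8 rad; up to 11 N if pulled straight up there); it snaps shut when let go
- cover_bar (a point): middle of the cover's black round bar handle, 12 mm thick, 78 mm clear between its posts, along the feeder's y at the cover's front edge, 39 mm above the cover's face; the point turns with the cover (x to the hinge, z off its face). Cover shut: bar centre 167 mm in front of and 44 mm above the hinge axis. The bar can turn between finger pads
- cover_hinge (a point): point on the cover's hinge axis, midway along it, 95 mm above the bench, at the feeder's back edge; the axis runs along y; the point turns with the cover
- pointer (a joint): angle of the red set pointer in rad, in the same sense and about the same axis as the cover: it is where the cover is to be held. Somewhere from 0.45 to 0.8; only friction holds it, so leave it untouched
- pointer_tip (a point): red tip (22 x 10 x 12 mm) of the pointer, a thin red arm 178 mm long beside the cover's left edge, 78 mm to the left of the middle of the cover; the point turns with the pointer
- tray: small plywood scoop tray, 150 (x) x 110 (y) mm, side and back walls 46 mm high, floor 4 mm thick, 0.2 to 0.35 kg; origin: centre of its underside; its open pouring end points to its -x and narrows to about 70 mm inside; no lip there, nuts slide out over it when the tray is tipped 35 to 40 degrees
- tray_handle (a point): centre of the tray's dark wooden cross handle, a board standing upright across the walls: 14 mm thick (tray x), 110 mm wide (tray y), 40 mm high; this point is 62 mm above the tray's underside and 8 mm behind its centre (tray x = +8 mm); axes as the tray's
- tray_lip (a point): middle of the tray's pouring edge: 75 mm in front of the tray's centre (tray x = -75 mm), on top of the floor, 4 mm above the underside; axes as the tray's
- nut_0_centre (a point): centre of a steel hex nut, about 33 mm across and 16 mm high, lying flat in the back part of the tray (nuts slide at about 22 degrees)
- nut_1_centre (a point): centre of a steel hex nut, about 33 mm across and 16 mm high, lying flat in the back part of the tray (nuts slide at about 22 degrees)
- nut_2_centre (a point): centre of a steel hex nut, about 33 mm across and 16 mm high, lying flat in the back part of the tray (nuts slide at about 22 degrees)
- nut_3_centre (a point): centre of a steel hex nut, about 33 mm across and 16 mm high, lying flat in the back part of the tray (nuts slide at about 22 degrees)
- bit_box: green box, 51 x 76 x 50 mm, a bystander to leave alone; origin: centre of its underside
- tape_measure: black and orange tape measure, 71 x 87 x 36 mm, a bystander to leave alone; origin: centre of its underside
- sanding_block: brown sanding block, 64 x 107 x 31 mm, a bystander to leave alone; origin: centre of its underside

How it is judged:
By the outcome, as a careful person would: the job done as asked, in the order asked, and still so for the second after the job is handed in, while the arm keeps its last pose, push and grip.
It also fails if it takes over 72 s, if anything falls off the work surface, if the arm or the gripper's body presses on something with over 40 N, if the wrist force passes 120 N, or if a joint passes its speed limit or range.

## Robot

A 6-joint arm with a two-finger parallel gripper is mounted at the origin on the work surface; the furniture and walls round the work are solid. World frame = base frame: x ahead of the robot, y to its left, z up, the work surface at z = 0. Lengths are in mm, angles in degrees, forces in N, time in s.
With the tool pointing down it reaches from about 300 to 850 mm from the base axis. Payload 4.2 kg.
Tool frame: the origin (TCP) lies midway between the tips of the shut fingers; the grasp point (between the pads) lies 19 mm behind it; z points along the fingers, y is the direction in which the jaws open and shut (so a half turn about z gives the same grasp; the last joint's range is limited). The gripper opens to 91 mm and grips with 3 to 60 N. Pads are 32 mm wide; open, the fingers measure 118 mm over their backs; the gripper's body (76 mm by 178 mm) begins 60 mm behind the grasp point.
Start: joints at [-74.771, 18.312, 89.639, -0, 72.044, -1.146], TCP at [162.11, -551.692, 213.976] pointing down, gripper open.
Joint ranges: [-177.97, 177.97], [-48.28, 115.42], [12.27, 149.76], [-77.06, 257.06], [2.81, 150.46], [-146.56, 146.56]. Speed limits (degrees/s): [147.25, 147.25, 180, 180, 180, 180].

## Interface

Orientations are given as [roll, pitch, yaw] about the fixed x, y, z axes, in that order (R = Rz(yaw) Ry(pitch) Rx(roll)).
In Python, from workcell import env gives the robot as it stands.
- The arm moves only by the shell command python3 -m jog 'ROWS' [FORCE]. ROWS is JSON, a list of rows, each an object of numbers: "dx", "dy", "dz": the shift along the world's x, y, z in m; "wx", "wy", "wz": the turn, a rotation vector about the world's x, y, z in rad; "grip": the gripper's target within -1 to 1 (shut at 1, half-way at 0, fully open at -1). In form: [{"dx": .., "dy": .., "dz": .., "wx": .., "wy": .., "wz": .., "grip": ..}, ...]. A call has 1 to 10 rows; each row shifts and turns the commanded pose from where the row before left it; what a row does not reach is not made up. A row lasts 1/10 s, in which the tool goes at most 50 mm and 8.59 degrees, less where a joint would pass 70% of its speed; a pose out of reach is approached as far as the arm can. A call with a gripper value outside its range is refused whole. The fingers move at their own pace and stop on an object; FORCE is the grip in N (left out, the last holds). Time passes only in rows, so rows that do not move let the fingers close. It gives the time, the measured TCP pose, the force and the opening at its end, in the units of the state.
- env.state(): the state, without advancing time (a new reading comes with each control period).
- env.grab_frame(name): name is "scene" or "side" or "wrist"; returns the picture (384x512x3 uint8, red, green, blue); there is no depth.
- env.get_calibration(name): a dict with "fx", "fy", "cx", "cy" (pixels), "k1" (the pictures are not rectified: a ray, as slopes to the right and down, at radius r is drawn at 1 + k1 r^2 times it, then the intrinsics apply), "R" (3x3) and "t" (3): a world point X has camera coordinates R X + t. Camera axes: x right, y down, z forward; pixel columns grow to the right and rows downward; lengths in mm; the calibration is good to about 2 mm. A picture is of the moment at which its call begins: read the wrist's pose just before it. get_calibration takes no time and is no camera call; for the wrist camera it gives the pose at the moment of the call.
- env.job_done(): hands the job in, once; it reports no verdict.
The state is a dict: "time_s": time; "qpos": joint angles; "qvel": joint speeds; "effort": joint torques, N m; "ee_pos": TCP position; "ee_rot": TCP orientation; "force": force on the tool from outside, world axes, zero at the start; "torque": the same for the moment, N m; "gripper_width": finger opening in mm.
Only numpy, scipy, OpenCV 4.12 (cv2) and the standard library are available. Lean on these libraries where they do the work, as an engineer would, in place of code of your own. Each camera call takes 0.05 s, during which the arm holds its last target. There are 200 camera calls.

## Working session

There is one attempt and no reset: what is moved stays moved. The work goes in short steps, Python scripts to look and compute and a shell command to move; the robot and the scene stay as the last step left them, time stands still between calls to the robot, and variables do not carry over. Pictures are saved under pics/ and viewed, about 8 in all and at most 12, crops included, and the job is handed in when it is done.

```bash
mkdir -p pics; ls
cat > h.py <<'E'
import numpy as np, cv2
from workcell import env
def save(n,f):
    im=env.grab_frame(n); cv2.imwrite('pics/'+f,cv2.cvtColor(im,cv2.COLOR_RGB2BGR)); return im
E
python3 - <<'E'
from h import *
import json
a=save('scene','a.png');b=save('side','b.png')
cv2.imwrite('pics/ab.png',cv2.cvtColor(np.vstack([a,b]),cv2.COLOR_RGB2BGR)) 
for n in('scene','side'):
    c=env.get_calibration(n); print(n,{k:np.round(v,3).tolist() for k,v in c.items()}, (-np.array(c['R']).T@np.array(c['t'])).round())
    np.save(n+'.npy',c,allow_pickle=True)
print(env.state())
E
```

```text
pics
scene {'fx': 442.196, 'fy': 442.196, 'cx': 255.167, 'cy': 190.638, 'k1': 0.049, 'R': [[0.987, 0.161, -0.001], [0.129, -0.798, -0.588], [-0.095, 0.581, -0.809]], 't': [-551.831, 66.032, 1326.106]} [ 662. -629. 1111.]
side {'fx': 368.435, 'fy': 368.435, 'cx': 252.899, 'cy': 192.291, 'k1': -0.1, 'R': [[0.956, -0.292, -0.012], [-0.187, -0.579, -0.794], [0.225, 0.762, -0.608]], 't': [-510.887, 226.443, 855.44]} [ 339. -670.  694.]
{'time_s': 0.1, 'qpos': array([-7.47709891e+01,  1.83497651e+01,  8.96982180e+01, -1.63324352e-03,
        7.20410466e+01, -1.14681581e+00]), 'qvel': array([-0.1033188 , -0.04378582, -0.22533207, -0.03406234, -0.03357113,
       -0.02210237]), 'effort': array([ 1.74507972e-03, -4.13332987e+01, -2.32509685e+01,  7.29566161e-02,
        4.22153051e-02, -5.31922581e-05]), 'ee_pos': array([ 161.98586148, -551.27088598,  213.19452734]), 'ee_rot': array([-1.79910957e+02, -2.29301700e-04,  1.63763313e+01]), 'force': array([-0.70795547, -0.067106  , -0.18835646]), 'torque': array([-0.01125884, -0.02349983, -0.03931745]), 'gripper_width': 91.17377625214807}
```

View pics/a.png

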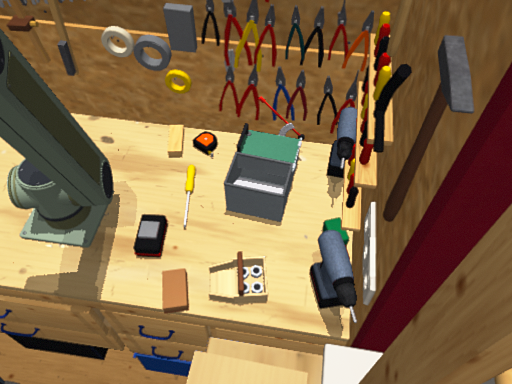

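View pics/b.png

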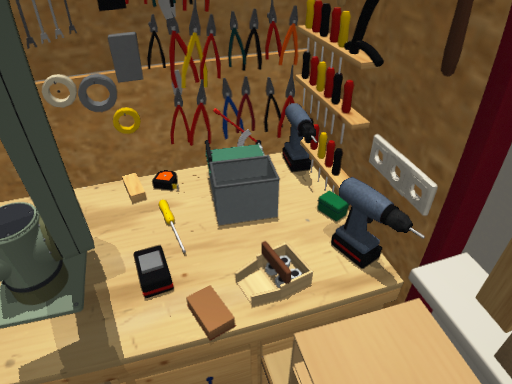

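Run:
```python
from h import *
a=cv2.imread('pics/a.png');b=cv2.imread('pics/b.png')
def crop(im,x,y,w,h,s): return cv2.resize(im[y:y+h,x:x+w],None,fx=s,fy=s,interpolation=cv2.INTER_CUBIC)
cv2.imwrite('pics/c1.png',np.hstack([crop(a,215,115,100,110,4),crop(b,195,130,100,110,4)]))
cv2.imwrite('pics/c2.png',np.hstack([crop(a,200,235,100,80,4),crop(b,225,230,100,80,4)]))
```

```text
(no output)
```

View pics/c1.png

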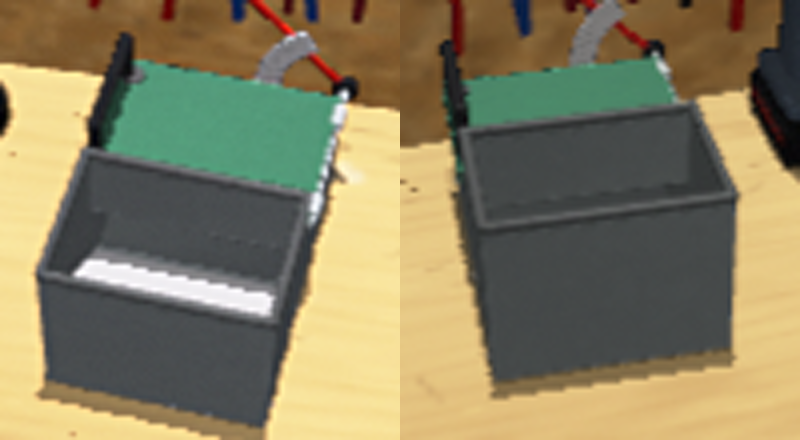

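View pics/c2.png

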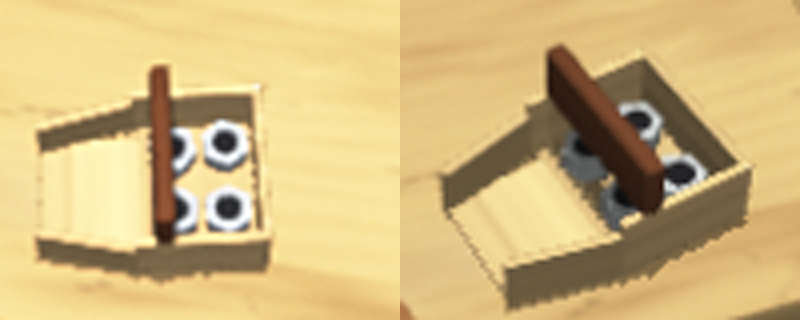

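```bash
cat >> h.py <<'E'
from scipy.optimize import least_squares
def proj(c,X):
    p=np.atleast_2d(X)@np.array(c['R']).T+np.array(c['t']); s=p[:,:2]/p[:,2:]
    s=s*(1+c['k1']*(s**2).sum(1,keepdims=True)); return s*[c['fx'],c['fy']]+[c['cx'],c['cy']]
def fit(obs,x0):
    # obs: list (cam, local xyz, uv)
    C={n:env.get_calibration(n) for n in {o[0] for o in obs}}
    def w(p,l): 
        c,s=np.cos(p[2]),np.sin(p[2]); return np.array([p[0]+c*l[0]-s*l[1],p[1]+s*l[0]+c*l[1],l[2]])
    f=lambda p:np.concatenate([proj(C[o[0]],w(p,o[1]))[0]-o[2] for o in obs])
    r=least_squares(f,x0,loss='soft_l1',x_scale=[100,100,1]); print(r.x[:2].round(1),np.degrees(r.x[2]).round(2)); print(f(r.x).reshape(-1,2).round(1).tolist()); return r.x
def px(u,v,x0,y0,s=4): return np.array([(u+.5)/s-.5+x0,(v+.5)/s-.5+y0])
E
python3 - <<'E'
from h import *
A=lambda u,v:px(u,v,215,115); B=lambda u,v:px(u-400,v,195,130)
o=[('scene',(-85,-5,137),A(87,152)),('scene',(85,-5,137),A(312,193)),('scene',(-85,-125,137),A(40,272)),('scene',(85,-125,137),A(275,318)),('scene',(-85,-125,0),A(45,390)),('scene',(85,-125,0),A(265,428)),
('side',(-85,-5,137),B(462,130)),('side',(85,-5,137),B(697,105)),('side',(-85,-125,137),B(483,228)),('side',(85,-125,137),B(735,197)),('side',(-85,-125,0),B(495,388)),('side',(85,-125,0),B(730,362))]
p=fit(o,[650,-300,0]); np.save('feeder.npy',p)
A=lambda u,v:px(u,v,200,235); B=lambda u,v:px(u-400,v,225,230)
o=[('scene',(75,55,46),A(262,85)),('scene',(75,-55,46),A(270,235)),('scene',(75,-55,0),A(268,272)),('scene',(-75,39,46),A(39,130)),('scene',(-75,-39,46),A(38,240)),('scene',(-75,-39,0),A(40,262)),('scene',(8,55,82),A(160,68)),
('side',(75,55,46),B(645,56)),('side',(75,-55,46),B(748,165)),('side',(-75,39,46),B(443,178)),('side',(-75,-39,46),B(508,270)),('side',(-75,-39,0),B(508,308)),('side',(8,55,82),B(558,48)),('side',(8,-55,82),B(652,168))]
p=fit(o,[600,-600,0]); np.save('tray.npy',p)
a=cv2.imread('pics/a.png');b=cv2.imread('pics/b.png')
def crop(im,x,y,w,h,s): return cv2.resize(im[y:y+h,x:x+w],None,fx=s,fy=s,interpolation=cv2.INTER_CUBIC)
cv2.imwrite('pics/c3.png',np.hstack([crop(a,230,85,80,60,5),crop(b,200,95,80,60,5)]))
E
```

```text
[554.7 196.1] -5.68
[[-0.6, -0.9], [0.4, 0.5], [-1.1, 1.0], [0.4, 2.4], [0.3, -1.1], [0.5, 1.8], [-0.7, -0.3], [-0.3, -1.0], [-1.1, 0.1], [0.8, -0.4], [-0.3, -0.2], [0.5, -2.2]]
[ 535.5 -146.3] 13.15
[[-0.9, 0.5], [0.6, 1.9], [0.7, -0.3], [-1.2, -1.8], [-0.8, -1.4], [0.2, 0.2], [-0.8, -0.1], [-0.2, -1.5], [1.3, 0.8], [-0.5, -3.6], [0.4, -2.5], [0.7, 0.8], [-1.6, 0.1], [1.7, 1.6]]
```

View pics/c3.png

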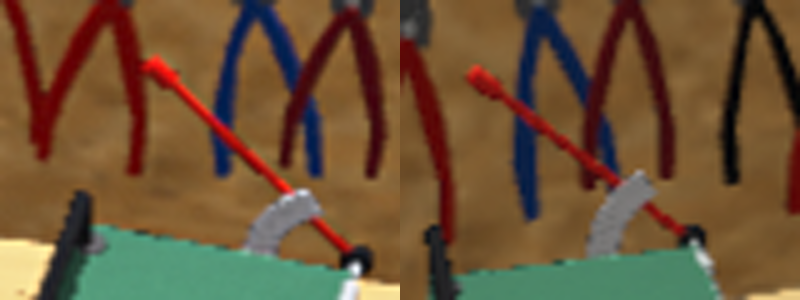

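```bash
cat > ptr.py <<'E'
from h import *
p=np.load('feeder.npy')
def loc(p,l):
    c,s=np.cos(p[2]),np.sin(p[2]); return np.array([p[0]+c*l[0]-s*l[1],p[1]+s*l[0]+c*l[1],l[2]])
def P(th,r,y=138): return loc(p,(85-r*np.cos(th),y,95+r*np.sin(th)))
E
python3 - <<'E'
from ptr import *
C={n:env.get_calibration(n) for n in('scene','side')}
A=px(155,68,230,85,5);B=px(482-400,80,200,95,5)
A0=px(357,258,230,85,5);B0=px(693-400,237,200,95,5)
print(A,B)
print('hinge res',proj(C['scene'],P(0,0))-A0,proj(C['side'],P(0,0))-B0)
f=lambda q:np.r_[proj(C['scene'],P(*q))[0]-A,proj(C['side'],P(*q))[0]-B]
r=least_squares(f,[.6,170,138],x_scale=[.1,10,10]);print(r.x,r.fun)
f2=lambda q:f([q[0],175,138]); r=least_squares(f2,[.6]);print(r.x,r.fun)
for n,a,b in(('scene',A,A0),('side',B,B0)):
    # direction-only
    g=lambda q:[np.cross(np.r_[(proj(C[n],P(q[0],170))-proj(C[n],P(q[0],0)))[0],0],np.r_[a-b,0])[2]]
    print(n,least_squares(g,[.6]).x)
print('bar shut',loc(p,(85-167,60,139)),'mouth',loc(p,(0,-65,137)))
t=np.load('tray.npy');print('handle',loc(t,(8,0,62)),'lip',loc(t,(-75,0,4)))
E
```

```text
[260.6  98.2] [216.  110.6]
hinge res [[0.74012333 1.40180682]] [[0.10987261 1.25074269]]
[  0.78594243 185.33731171 135.28792279] [ 0.54108925  0.57874394 -0.68815256 -0.43046611]
[0.76988106] [2.50463576 2.69976645 1.19357527 1.87728991]
scene [0.76421965]
side [0.76727859]
bar shut [479.04260497 263.90791111 139.        ] mouth [548.27698654 131.41036242 137.        ]
handle [ 543.284854 -144.516522   62.      ] lip [ 462.4628605  -163.40581441    4.        ]
```

```bash
python3 -m jog '[{"dx":0.03,"dy":0.032,"wz":0.126,"grip":-0.4},{"dx":0.032,"dy":0.034,"wz":0.126,"grip":-0.4},{"dx":0.032,"dy":0.034,"wz":0.126,"grip":-0.4},{"dx":0.032,"dy":0.034,"wz":0.126,"grip":-0.4},{"dx":0.032,"dy":0.034,"wz":0.126,"grip":-0.4},{"dx":0.032,"dy":0.034,"wz":0.126,"grip":-0.4},{"dx":0.032,"dy":0.034,"wz":0.126,"grip":-0.4},{"dx":0.032,"dy":0.034,"wz":0.126,"grip":-0.4},{"dx":0.032,"dy":0.034,"wz":0.126,"grip":-0.4},{"dx":0.032,"dy":0.034,"wz":0.126,"grip":-0.4}]' 50
python3 -m jog '[{"dx":0.032,"dy":0.034,"wz":0.126},{"dx":0.028,"dy":0.034,"wz":0.128},{},{}]'
python3 - <<'E'
from ptr import *
import json
c=env.get_calibration('wrist'); print(env.state()['ee_pos'],env.state()['ee_rot'])
save('wrist','w1.png'); t=np.load('tray.npy')
for l in [(8,55,82),(8,-55,82),(75,55,46),(75,-55,46),(-75,39,46),(-75,-39,46),(-75,-35,4),(-75,35,4)]: print(l,proj(c,loc(t,l)).round(1))
E
```

```text
[ 161.98586148 -551.27088598  213.19452734] [-1.79910957e+02 -2.29301700e-04  1.63763313e+01]
(8, 55, 82) [[135.2  24.4]]
(8, -55, 82) [[  97.3 -130.6]]
(75, 55, 46) [[161.6  38. ]]
(75, -55, 46) [[ 132.8 -104.4]]
(-75, 39, 46) [[ -47.  -178.2]]
(-75, -39, 46) [[   2.1 -211.5]]
(-75, -35, 4) [[  15.  -196.9]]
(-75, 35, 4) [[ -35.4 -179.4]]invalid input
invalid input
```

View pics/w1.png

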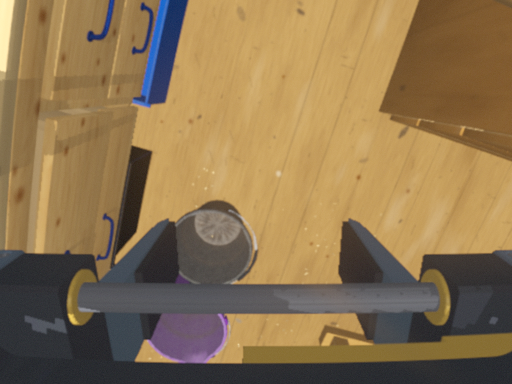

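```bash
python3 -m jog '[{"dx":0.03,"dy":0.032,"dz":0,"wx":0,"wy":0,"wz":0.126,"grip":-0.4},{"dx":0.032,"dy":0.034,"dz":0,"wx":0,"wy":0,"wz":0.126,"grip":-0.4},{"dx":0.032,"dy":0.034,"dz":0,"wx":0,"wy":0,"wz":0.126,"grip":-0.4},{"dx":0.032,"dy":0.034,"dz":0,"wx":0,"wy":0,"wz":0.126,"grip":-0.4},{"dx":0.032,"dy":0.034,"dz":0,"wx":0,"wy":0,"wz":0.126,"grip":-0.4},{"dx":0.032,"dy":0.034,"dz":0,"wx":0,"wy":0,"wz":0.126,"grip":-0.4}]' 50
```

```text
time_s: 0.75
ee_pos: [353.0, -348.1, 213.9]
ee_rot: [180.0, -0.0, 60.0]
force: [0.6, 0.0, -0.1]
gripper_width: 64.0
```

```bash
python3 -m jog '[{"dx":0.0317,"dy":0.0339,"dz":0,"wx":0,"wy":0,"wz":0.1255,"grip":-0.4},{"dx":0.0317,"dy":0.0339,"dz":0,"wx":0,"wy":0,"wz":0.1255,"grip":-0.4},{"dx":0.0317,"dy":0.0339,"dz":0,"wx":0,"wy":0,"wz":0.1255,"grip":-0.4},{"dx":0.0317,"dy":0.0339,"dz":0,"wx":0,"wy":0,"wz":0.1255,"grip":-0.4},{"dx":0.0317,"dy":0.0339,"dz":0,"wx":0,"wy":0,"wz":0.1255,"grip":-0.4},{"dx":0.0317,"dy":0.0339,"dz":0,"wx":0,"wy":0,"wz":0.1255,"grip":-0.4},{"dx":0,"dy":0,"dz":0,"wx":0,"wy":0,"wz":0,"grip":-0.4}]' 50
python3 - <<'E'
from ptr import *
c=env.get_calibration('wrist')
save('wrist','w2.png'); t=np.load('tray.npy')
for l in [(8,55,82),(8,-55,82),(75,55,46),(75,-55,46),(-75,39,46),(-75,-39,46),(-75,-35,4),(-75,35,4)]: print(l,proj(c,loc(t,l)).round(1))
E
```

```text
time_s: 1.45
ee_pos: [545.4, -142.3, 213.3]
ee_rot: [179.9, -0.1, 103.2]
force: [-0.6, 0.1, 0.3]
gripper_width: 63.8
(8, 55, 82) [[254.8 126.2]]
(8, -55, 82) [[255.2 240. ]]
(75, 55, 46) [[322.6 122.9]]
(75, -55, 46) [[317.1 226. ]]
(-75, 39, 46) [[172.8 139.2]]
(-75, -39, 46) [[178.1 212.1]]
(-75, -35, 4) [[185.8 197. ]]
(-75, 35, 4) [[182.1 137.9]]
```

View pics/w2.png

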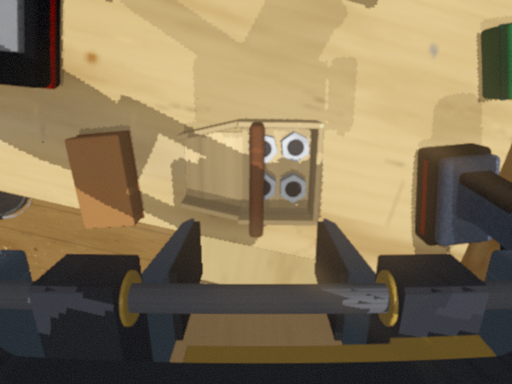

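```bash
python3 -m jog '[{"dx":-0.001,"dy":0.001,"dz":-0.04,"wx":0,"wy":0,"wz":0,"grip":-0.4},{"dx":0,"dy":0,"dz":-0.046,"wx":0,"wy":0,"wz":0,"grip":-0.4},{"dx":0,"dy":0,"dz":-0.045,"wx":0,"wy":0,"wz":0,"grip":-0.4},{"dx":0,"dy":0,"dz":-0.035,"wx":0,"wy":0,"wz":0,"grip":-0.4},{"dx":0,"dy":0,"dz":0,"wx":0,"wy":0,"wz":0,"grip":1},{"dx":0,"dy":0,"dz":0,"wx":0,"wy":0,"wz":0,"grip":1},{"dx":0,"dy":0,"dz":0,"wx":0,"wy":0,"wz":0,"grip":1},{"dx":0,"dy":0,"dz":0,"wx":0,"wy":0,"wz":0,"grip":1},{"dx":0,"dy":0,"dz":0,"wx":0,"wy":0,"wz":0,"grip":1},{"dx":0,"dy":0,"dz":0,"wx":0,"wy":0,"wz":0,"grip":1}]' 50
```

```text
time_s: 2.5
ee_pos: [541.9, -145.4, 49.0]
ee_rot: [179.9, 0.1, 102.8]
force: [6.0, 1.5, 0.6]
gripper_width: 18.7
```

```bash
python3 -m jog '[{"dx":0.002,"dy":0.003,"dz":0,"wx":0,"wy":0,"wz":0,"grip":1},{"dx":0,"dy":0,"dz":0,"wx":0,"wy":0,"wz":0,"grip":1},{"dx":0,"dy":0,"dz":0,"wx":0,"wy":0,"wz":0,"grip":1},{"dx":0,"dy":0,"dz":0,"wx":0,"wy":0,"wz":0,"grip":1}]' 50
```

```text
time_s: 2.9
ee_pos: [544.1, -142.8, 48.9]
ee_rot: [179.9, 0.1, 102.9]
force: [0.1, -2.5, 5.1]
gripper_width: 13.6
```

```bash
python3 -m jog '[{"dx":0,"dy":0,"dz":0.012,"wx":0,"wy":0,"wz":0,"grip":1},{"dx":0,"dy":0,"dz":0.03,"wx":0,"wy":0,"wz":0,"grip":1},{"dx":0,"dy":0,"dz":0.04,"wx":0,"wy":0,"wz":0,"grip":1},{"dx":0,"dy":0,"dz":0.04,"wx":0,"wy":0,"wz":0,"grip":1},{"dx":0,"dy":0,"dz":0.035,"wx":0,"wy":0,"wz":0,"grip":1},{"dx":0,"dy":0,"dz":0.025,"wx":0,"wy":0,"wz":0,"grip":1},{"dx":0,"dy":0,"dz":0.01,"wx":0,"wy":0,"wz":0,"grip":1}]' 50
python3 -m jog '[{"dx":0.001,"dy":0.014,"dz":0,"wx":0,"wy":0,"wz":-0.02,"grip":1},{"dx":0.003,"dy":0.028,"dz":0,"wx":0,"wy":0,"wz":-0.04,"grip":1},{"dx":0.003,"dy":0.036,"dz":0,"wx":0,"wy":0,"wz":-0.045,"grip":1},{"dx":0.003,"dy":0.036,"dz":0,"wx":0,"wy":0,"wz":-0.045,"grip":1},{"dx":0.003,"dy":0.036,"dz":0,"wx":0,"wy":0,"wz":-0.045,"grip":1},{"dx":0.003,"dy":0.036,"dz":0,"wx":0,"wy":0,"wz":-0.045,"grip":1},{"dx":0.003,"dy":0.036,"dz":0,"wx":0,"wy":0,"wz":-0.045,"grip":1},{"dx":0.003,"dy":0.028,"dz":0,"wx":0,"wy":0,"wz":-0.03,"grip":1},{"dx":0.002,"dy":0.016,"dz":0,"wx":0,"wy":0,"wz":-0.013,"grip":1},{"dx":0.001,"dy":0.006,"dz":0,"wx":0,"wy":0,"wz":0,"grip":1}]' 50
python3 -m jog '[{"dx":0,"dy":0,"dz":0,"wx":0,"wy":0,"wz":0,"grip":1},{"dx":0,"dy":0,"dz":0,"wx":0,"wy":0,"wz":0,"grip":1}]'
python3 - <<'E'
from h import *
a=save('scene','d1.png'); b=save('side','d2.png')
f=lambda im,x,y:cv2.resize(im[y:y+180,x:x+150],None,fx=2.6,fy=2.6,interpolation=2)
cv2.imwrite('pics/d.png',cv2.cvtColor(np.hstack([f(a,190,50),f(b,165,70)]),cv2.COLOR_RGB2BGR))
E
```

```text
time_s: 3.6
ee_pos: [543.7, -142.0, 242.2]
ee_rot: [179.9, 0.0, 102.8]
force: [-0.2, 0.7, -5.9]
gripper_width: 14.1
time_s: 4.6
ee_pos: [567.0, 131.5, 237.9]
ee_rot: [-179.7, 0.0, 84.2]
force: [0.6, 0.2, -5.8]
gripper_width: 13.5
time_s: 4.8
ee_pos: [567.7, 128.8, 239.2]
ee_rot: [-179.9, 0.1, 84.0]
force: [-0.4, -1.0, -5.3]
gripper_width: 14.1
```

View pics/d.png

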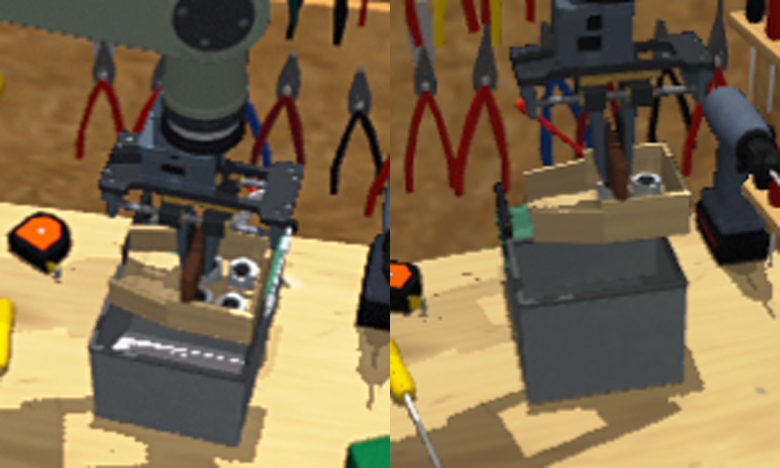

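```bash
python3 -m jog '[{"dx":0,"dy":0,"dz":-0.002,"wx":-0.004,"wy":-0.04,"wz":0,"grip":1},{"dx":0,"dy":0,"dz":-0.003,"wx":-0.008,"wy":-0.08,"wz":0,"grip":1},{"dx":0,"dy":0,"dz":-0.003,"wx":-0.008,"wy":-0.08,"wz":0,"grip":1},{"dx":0,"dy":0,"dz":0,"wx":-0.008,"wy":-0.08,"wz":0,"grip":1},{"dx":0,"dy":0,"dz":0,"wx":-0.006,"wy":-0.06,"wz":0,"grip":1},{"dx":0,"dy":0,"dz":0,"wx":-0.004,"wy":-0.04,"wz":0,"grip":1}]' 50
python3 -m jog '[{"dx":0,"dy":0,"dz":0,"wx":-0.005,"wy":-0.05,"wz":0,"grip":1},{"dx":0,"dy":0,"dz":0,"wx":-0.005,"wy":-0.05,"wz":0,"grip":1},{"dx":0,"dy":0,"dz":0,"wx":-0.005,"wy":-0.05,"wz":0,"grip":1},{"dx":0,"dy":0,"dz":0,"wx":-0.005,"wy":-0.05,"wz":0,"grip":1},{"dx":0,"dy":0,"dz":0,"wx":-0.005,"wy":-0.05,"wz":0,"grip":1},{"dx":0,"dy":0,"dz":0,"wx":-0.005,"wy":-0.05,"wz":0,"grip":1},{"dx":0,"dy":0,"dz":0,"wx":-0.005,"wy":-0.05,"wz":0,"grip":1},{"dx":0,"dy":0,"dz":0,"wx":-0.005,"wy":-0.05,"wz":0,"grip":1},{"dx":0,"dy":0,"dz":0,"wx":-0.005,"wy":-0.05,"wz":0,"grip":1},{"dx":0,"dy":0,"dz":0,"wx":-0.005,"wy":-0.05,"wz":0,"grip":1}]'
python3 -m jog '[{"dx":0,"dy":0,"dz":0,"wx":0,"wy":0,"wz":0,"grip":1},{"dx":0,"dy":0,"dz":0,"wx":0,"wy":0,"wz":0,"grip":1},{"dx":0,"dy":0,"dz":0,"wx":0,"wy":0,"wz":0,"grip":1},{"dx":0,"dy":0,"dz":0,"wx":0,"wy":0,"wz":0,"grip":1},{"dx":0,"dy":0,"dz":0,"wx":0,"wy":0,"wz":0,"grip":1},{"dx":0,"dy":0,"dz":0,"wx":0,"wy":0,"wz":0,"grip":1},{"dx":0,"dy":0,"dz":0,"wx":0,"wy":0,"wz":0,"grip":1},{"dx":0,"dy":0,"dz":0,"wx":0,"wy":0,"wz":0,"grip":1}]'
python3 - <<'E'
from h import *
print(env.state()['qpos'].round())
a=save('scene','e1.png'); b=save('side','e2.png')
f=lambda im,x,y:cv2.resize(im[y:y+180,x:x+150],None,fx=2.6,fy=2.6,interpolation=2)
cv2.imwrite('pics/e.png',cv2.cvtColor(np.hstack([f(a,190,50),f(b,165,70)]),cv2.COLOR_RGB2BGR))
E
```

```text
time_s: 5.5
ee_pos: [566.5, 128.5, 231.5]
ee_rot: [158.2, -0.1, 84.0]
force: [0.1, -0.4, -5.6]
gripper_width: 13.7
time_s: 6.5
ee_pos: [567.3, 129.1, 236.3]
ee_rot: [129.9, -0.4, 83.8]
force: [16.6, -1.8, 14.2]
gripper_width: 13.3
time_s: 7.3
ee_pos: [568.3, 130.3, 236.9]
ee_rot: [129.8, -0.1, 84.1]
force: [-0.6, 0.2, -3.2]
gripper_width: 13.5
[ 25.   4. 125. -77.  24.  97.]
```

View pics/e.png

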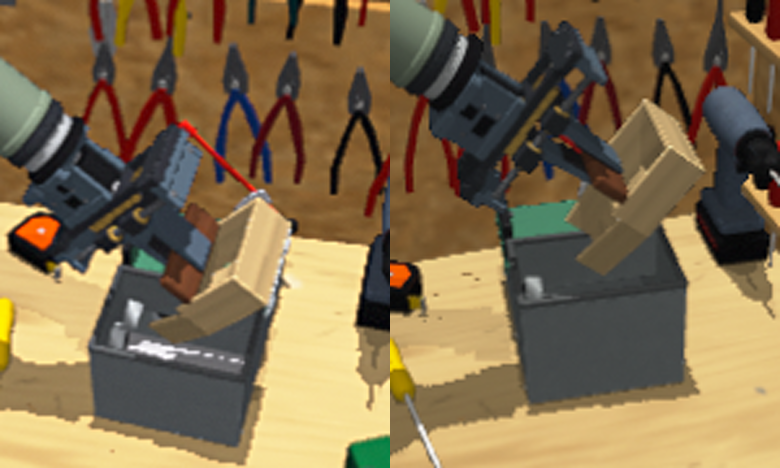

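```bash
python3 -m jog '[{"dx":0,"dy":0,"dz":0,"wx":0.005,"wy":0.05,"wz":0,"grip":1},{"dx":0,"dy":0,"dz":0,"wx":0.01,"wy":0.1,"wz":0,"grip":1},{"dx":0,"dy":0,"dz":0,"wx":0.01,"wy":0.1,"wz":0,"grip":1},{"dx":0,"dy":0,"dz":0,"wx":0.01,"wy":0.1,"wz":0,"grip":1},{"dx":0,"dy":0,"dz":0,"wx":0.01,"wy":0.1,"wz":0,"grip":1},{"dx":0,"dy":0,"dz":0.003,"wx":0.01,"wy":0.1,"wz":0,"grip":1},{"dx":0,"dy":0,"dz":0.005,"wx":0.01,"wy":0.1,"wz":0,"grip":1},{"dx":0,"dy":0,"dz":0,"wx":0.01,"wy":0.1,"wz":0,"grip":1},{"dx":0,"dy":0,"dz":0,"wx":0.009,"wy":0.09,"wz":0,"grip":1},{"dx":0,"dy":0,"dz":0,"wx":0.004,"wy":0.04,"wz":0,"grip":1}]' 50
python3 -m jog '[{"dx":0,"dy":0,"dz":0,"wx":0,"wy":0,"wz":0,"grip":1},{"dx":0,"dy":0,"dz":0,"wx":0,"wy":0,"wz":0,"grip":1}]'
python3 - <<'E'
from h import *
print(env.state()['qpos'].round())
a=save('scene','f1.png'); b=save('side','f2.png')
f=lambda im,x,y:cv2.resize(im[y:y+120,x:x+100],None,fx=4,fy=4,interpolation=2)
cv2.imwrite('pics/f.png',cv2.cvtColor(np.hstack([f(a,215,110),f(b,195,110)]),cv2.COLOR_RGB2BGR))
E
```

```text
time_s: 8.4
ee_pos: [571.2, 124.5, 245.1]
ee_rot: [175.7, 1.1, 83.8]
force: [0.1, 1.1, -2.9]
gripper_width: 13.5
time_s: 8.6
ee_pos: [569.5, 124.7, 244.5]
ee_rot: [175.6, 1.1, 83.8]
force: [-1.2, -0.1, -3.8]
gripper_width: 14.0
[13. 16. 89. -3. 72. 19.]
```

View pics/f.png

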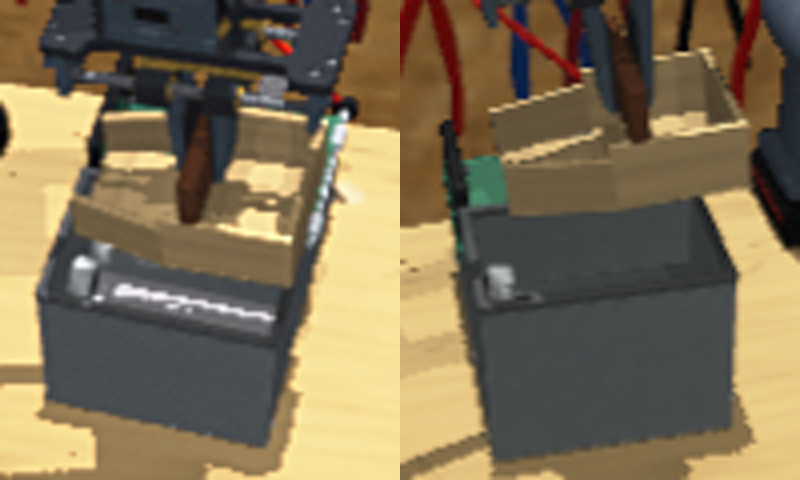

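Run:
```python
from h import *
from scipy.spatial.transform import Rotation as R
s=env.state(); a=R.from_euler('xyz',s['ee_rot'],degrees=True)
b=R.from_euler('xyz',[180,0,84.2],degrees=True)
print((b*a.inv()).as_rotvec().round(4), np.array([544,-142,50])-s['ee_pos'])
```

```text
[0.026  0.0739 0.0061] [ -24.9087401  -266.85620752 -194.85375848]
```

```bash
python3 -m jog '[{"dx":-0.002,"dy":-0.014,"dz":0,"wx":0.026,"wy":0.074,"wz":0.006,"grip":1},{"dx":-0.003,"dy":-0.028,"dz":0,"wx":0,"wy":0,"wz":0.04,"grip":1},{"dx":-0.003,"dy":-0.036,"dz":0,"wx":0,"wy":0,"wz":0.045,"grip":1},{"dx":-0.003,"dy":-0.036,"dz":0,"wx":0,"wy":0,"wz":0.045,"grip":1},{"dx":-0.003,"dy":-0.036,"dz":0,"wx":0,"wy":0,"wz":0.045,"grip":1},{"dx":-0.003,"dy":-0.036,"dz":0,"wx":0,"wy":0,"wz":0.045,"grip":1},{"dx":-0.003,"dy":-0.036,"dz":0,"wx":0,"wy":0,"wz":0.045,"grip":1},{"dx":-0.003,"dy":-0.028,"dz":0,"wx":0,"wy":0,"wz":0.04,"grip":1},{"dx":-0.002,"dy":-0.013,"dz":0,"wx":0,"wy":0,"wz":0.021,"grip":1},{"dx":0,"dy":-0.004,"dz":0,"wx":0,"wy":0,"wz":0,"grip":1}]' 50
python3 -m jog '[{"dx":0,"dy":0,"dz":-0.025,"wx":0,"wy":0,"wz":0,"grip":1},{"dx":0,"dy":0,"dz":-0.04,"wx":0,"wy":0,"wz":0,"grip":1},{"dx":0,"dy":0,"dz":-0.04,"wx":0,"wy":0,"wz":0,"grip":1},{"dx":0,"dy":0,"dz":-0.035,"wx":0,"wy":0,"wz":0,"grip":1},{"dx":0,"dy":0,"dz":-0.025,"wx":0,"wy":0,"wz":0,"grip":1},{"dx":0,"dy":0,"dz":-0.01,"wx":0,"wy":0,"wz":0,"grip":1},{"dx":0,"dy":0,"dz":0,"wx":0,"wy":0,"wz":0,"grip":1},{"dx":0,"dy":0,"dz":0,"wx":0,"wy":0,"wz":0,"grip":1}]'
```

```text
time_s: 9.7
ee_pos: [543.9, -143.3, 245.2]
ee_rot: [180.0, 0.0, 102.8]
force: [-0.5, 1.2, -3.3]
gripper_width: 14.0
time_s: 10.5
ee_pos: [545.8, -142.0, 71.3]
ee_rot: [179.9, 0.1, 102.9]
force: [0.9, -0.1, -2.5]
gripper_width: 13.7
```

```bash
python3 -m jog '[{"dx":0,"dy":0,"dz":-0.012,"wx":0,"wy":0,"wz":0,"grip":1},{"dx":0,"dy":0,"dz":-0.005,"wx":0,"wy":0,"wz":0,"grip":1},{"dx":0,"dy":0,"dz":-0.003,"wx":0,"wy":0,"wz":0,"grip":1},{"dx":0,"dy":0,"dz":-0.0015,"wx":0,"wy":0,"wz":0,"grip":1},{"dx":0,"dy":0,"dz":0,"wx":0,"wy":0,"wz":0,"grip":1},{"dx":0,"dy":0,"dz":0,"wx":0,"wy":0,"wz":0,"grip":1},{"dx":0,"dy":0,"dz":0,"wx":0,"wy":0,"wz":0,"grip":1}]'
```

```text
time_s: 11.2
ee_pos: [544.7, -142.1, 49.0]
ee_rot: [180.0, -0.0, 102.8]
force: [-2.5, 1.6, 2.7]
gripper_width: 13.8
```

```bash
python3 -m jog '[{"dx":0,"dy":0,"dz":0,"wx":0,"wy":0,"wz":0,"grip":-0.4},{"dx":0,"dy":0,"dz":0,"wx":0,"wy":0,"wz":0,"grip":-0.4},{"dx":0,"dy":0,"dz":0,"wx":0,"wy":0,"wz":0,"grip":-0.4},{"dx":0,"dy":0,"dz":0,"wx":0,"wy":0,"wz":0,"grip":-0.4},{"dx":0,"dy":0,"dz":0.02,"wx":0,"wy":0,"wz":0,"grip":-0.4},{"dx":0,"dy":0,"dz":0.04,"wx":0,"wy":0,"wz":0,"grip":-0.4},{"dx":0,"dy":0,"dz":0.045,"wx":0,"wy":0,"wz":0,"grip":-0.4},{"dx":0,"dy":0,"dz":0.045,"wx":0,"wy":0,"wz":0,"grip":-0.4},{"dx":0,"dy":0,"dz":0.02,"wx":0,"wy":0,"wz":0,"grip":-0.4}]'
python3 -m jog '[{"dx":-0.003,"dy":0.02,"dz":0,"wx":0,"wy":0,"wz":-0.02,"grip":-0.4},{"dx":-0.007,"dy":0.04,"dz":0,"wx":0,"wy":0,"wz":-0.033,"grip":-0.4},{"dx":-0.007,"dy":0.045,"dz":0,"wx":0,"wy":0,"wz":-0.035,"grip":-0.4},{"dx":-0.007,"dy":0.045,"dz":0,"wx":0,"wy":0,"wz":-0.035,"grip":-0.4},{"dx":-0.007,"dy":0.045,"dz":0,"wx":0,"wy":0,"wz":-0.035,"grip":-0.4},{"dx":-0.007,"dy":0.045,"dz":0,"wx":0,"wy":0,"wz":-0.035,"grip":-0.4},{"dx":-0.007,"dy":0.045,"dz":0,"wx":0,"wy":0,"wz":-0.035,"grip":-0.4},{"dx":-0.007,"dy":0.045,"dz":0,"wx":0,"wy":0,"wz":-0.035,"grip":-0.4},{"dx":-0.007,"dy":0.04,"dz":0,"wx":0,"wy":0,"wz":-0.033,"grip":-0.4},{"dx":-0.006,"dy":0.03,"dz":0,"wx":0,"wy":0,"wz":-0.027,"grip":-0.4}]'
python3 -m jog '[{"dx":0,"dy":0.006,"dz":0,"wx":0,"wy":0,"wz":0,"grip":-0.4},{"dx":0,"dy":0,"dz":0,"wx":0,"wy":0,"wz":0,"grip":-0.4},{"dx":0,"dy":0,"dz":0,"wx":0,"wy":0,"wz":0,"grip":-0.4},{"dx":0,"dy":0,"dz":0,"wx":0,"wy":0,"wz":0,"grip":-0.4}]'
python3 - <<'E'
from ptr import *
c=env.get_calibration('wrist'); s=env.state();print(s['ee_pos'],s['ee_rot'])
a=save('wrist','g1.png'); b=save('scene','g2.png'); d=save('side','g3.png')
for nm,l in dict(bar0=(-82,60-39,139),bar1=(-82,60+39,139)).items(): print(nm,proj(c,loc(p,l)).round(1))
print(proj(c,[P(.77,175),P(.77,0)]).round(1))
f=lambda im,x,y,w,h,s:cv2.resize(im[y:y+h,x:x+w],None,fx=s,fy=s,interpolation=2)
B=f(b,195,75,125,240,1.25); D=f(d,200,75,125,240,1.25)
o=np.zeros((600,800,3),np.uint8); o[:384,:512]=a; o[:300,512:512+B.shape[1]]=B; o[300:,512:512+D.shape[1]]=D
cv2.imwrite('pics/g.png',o[:,:,::-1])
E
```

```text
time_s: 12.1
ee_pos: [546.5, -142.6, 223.1]
ee_rot: [179.6, 0.2, 102.8]
force: [0.2, 0.4, -0.4]
gripper_width: 64.1
time_s: 13.1
ee_pos: [479.0, 260.3, 218.4]
ee_rot: [180.0, -0.1, 84.4]
force: [1.1, 0.3, 0.1]
gripper_width: 63.9
time_s: 13.5
ee_pos: [480.0, 262.6, 218.5]
ee_rot: [180.0, 0.0, 84.3]
force: [0.0, -0.4, 1.2]
gripper_width: 63.9
[479.95984397 262.55475621 218.45881723] [1.79999581e+02 2.17896946e-03 8.42546444e+01]
bar0 [[256.2 245.5]]
bar1 [[255.7 150.5]]
[[337.4  98.6]
 [448.9  98. ]]
```

View pics/g.png

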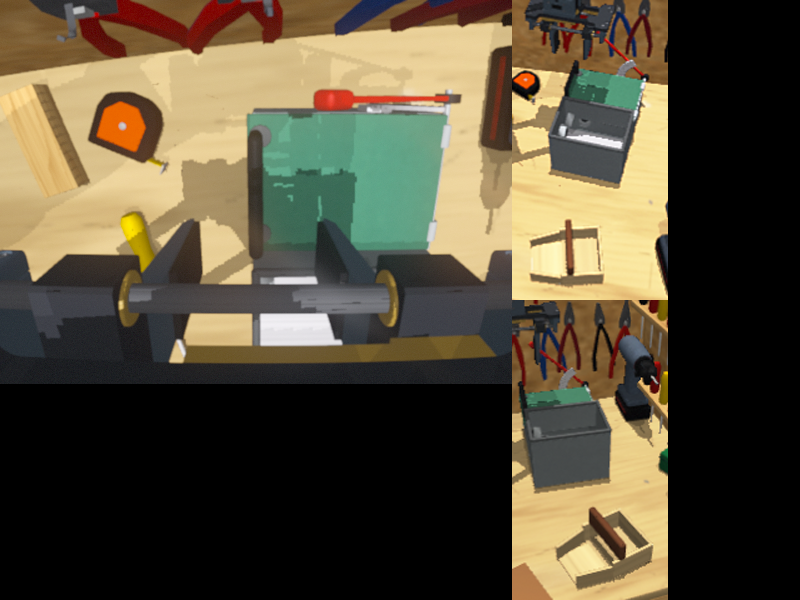

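Run:
```python
from ptr import *
obs=[]
for n,f,(x,y,w,h) in(('scene','a.png',(255,93,48,45)),('side','b.png',(210,105,45,40)),('scene','g2.png',(255,93,48,45)),('side','g3.png',(210,105,45,40))):
    im=cv2.imread('pics/'+f).astype(int); b,g,r=[im[...,i] for i in range(3)]
    m=np.zeros(r.shape,np.uint8); m[y:y+h,x:x+w]=((r>150)&(g<75)&(b<75))[y:y+h,x:x+w]
    k,l,st,ce=cv2.connectedComponentsWithStats(m,connectivity=8)
    i=1+np.argmax(st[1:,4]); ys,xs=np.where(l==i); print(n,f,st[i])
    q=np.c_[xs,ys].astype(float); obs.append((n,q))
C={n:env.get_calibration(n) for n in('scene','side')}
def res(v,sel=None):
    th,dx,dz=v; out=[]
    for j,(n,q) in enumerate(obs):
        if sel is not None and j not in sel: continue
        d=np.array([np.cos(p[2])*dx,np.sin(p[2])*dx,dz])
        A,B=proj(C[n],[P(th,0)+d,P(th,175)+d]); u=(B-A)/np.linalg.norm(B-A); nn=np.array([-u[1],u[0]])
        out.append(((q-A)@nn)/np.sqrt(len(q))*3)
    return np.r_[np.concatenate(out),dx/2.5,dz/2.5]
for sel in(None,[0,1],[0],[1],[2],[3]):
    r=least_squares(res,[.75,0,0],args=(sel,),x_scale=[.1,3,3]); print(sel,r.x.round(3),r.cost.round(2))
```

```text
scene a.png [258  96  30  27  64]
side b.png [214 108   6   4  11]
scene g2.png [269 106  19  17  35]
side g3.png [214 108   2   3   4]
None [0.787 0.631 0.614] 9.67
[0, 1] [0.793 0.264 0.246] 5.23
[0] [0.784 0.518 0.519] 2.08
[1] [0.798 0.149 0.146] 2.6
[2] [0.784 0.602 0.602] 1.13
[3] [ 0.789 -0.013 -0.013] 2.91
```

Run:
```python
from ptr import *
C={n:env.get_calibration(n) for n in('scene','side')}
for n,f in(('scene','a.png'),('side','b.png'),('side','d2.png'),('side','e2.png')):
    im=cv2.imread('pics/'+f).astype(float); r=im[...,2]-np.maximum(im[...,0],im[...,1])
    # weighted redness centroid per column around predicted line
    pts=[]
    for t in np.linspace(30,165,28):
        u,v=proj(C[n],P(.77,t))[0]; x=int(round(u)); ys=np.arange(int(round(v))-4,int(round(v))+5)
        w=np.clip(r[ys,x]-70,0,None)
        if w.sum()>40: pts.append((x,(w*ys).sum()/w.sum()))
    pts=np.unique(np.array(pts),axis=0)
    def res(q):
        A,B=proj(C[n],[P(q[0],0)+[q[1],0,q[2]],P(q[0],175)+[q[1],0,q[2]]]); u=(B-A)/np.linalg.norm(B-A)
        return np.r_[(pts-A)@[-u[1],u[0]],q[1]/3,q[2]/3]
    s=least_squares(res,[.77,0,0],loss='soft_l1',f_scale=.5,x_scale=[.1,3,3]); print(f,len(pts),s.x.round(3),np.abs(s.fun).max().round(2),np.median(np.abs(s.fun)).round(2))
```

```text
a.png 24 [0.779 0.786 0.698] 0.69 0.15
b.png 21 [0.781 0.396 0.387] 0.32 0.1
d2.png 14 [0.781 0.395 0.386] 0.3 0.11
e2.png 4 [0.777 0.023 0.023] 0.13 0.07
```

```bash
python3 -m jog '[{"dx":-0.001,"dy":0.003,"dz":-0.03,"wx":0,"wy":0,"wz":0,"grip":-0.4},{"dx":0,"dy":0,"dz":-0.04,"wx":0,"wy":0,"wz":0,"grip":-0.4},{"dx":0,"dy":0,"dz":-0.0255,"wx":0,"wy":0,"wz":0,"grip":-0.4},{"dx":0,"dy":0,"dz":0,"wx":0,"wy":0,"wz":0,"grip":0.7},{"dx":0,"dy":0,"dz":0,"wx":0,"wy":0,"wz":0,"grip":0.7},{"dx":0,"dy":0,"dz":0,"wx":0,"wy":0,"wz":0,"grip":0.7},{"dx":0,"dy":0,"dz":0,"wx":0,"wy":0,"wz":0,"grip":1},{"dx":0,"dy":0,"dz":0,"wx":0,"wy":0,"wz":0,"grip":1},{"dx":0,"dy":0,"dz":0,"wx":0,"wy":0,"wz":0,"grip":1},{"dx":0,"dy":0,"dz":0,"wx":0,"wy":0,"wz":0,"grip":1}]' 30
python3 - <<'E'
from ptr import *
def tcp(th):
    a=.3*th; return loc(p,(85-167*np.cos(th)+44*np.sin(th)-16*np.sin(a),60,95+167*np.sin(th)+44*np.cos(th)-16*np.cos(a)))
ths=np.r_[0,.03,np.linspace(.1,.78,18)]
prev=tcp(0)
for t in ths[1:]: q=tcp(t);print(t.round(3),((q-prev)/1000).round(4));prev=q
print(tcp(.78),tcp(0))
E
```

```text
time_s: 14.65
ee_pos: [477.7, 267.1, 123.2]
ee_rot: [-179.9, -0.0, 84.3]
force: [2.1, 1.0, 0.8]
gripper_width: 11.1
0.03 [ 0.0012 -0.0001  0.005 ]
0.1 [ 0.0035 -0.0003  0.0115]
0.14 [ 0.0023 -0.0002  0.0064]
0.18 [ 0.0026 -0.0003  0.0063]
0.22 [ 0.0028 -0.0003  0.0062]
0.26 [ 0.0031 -0.0003  0.0061]
0.3 [ 0.0033 -0.0003  0.0059]
0.34 [ 0.0036 -0.0004  0.0058]
0.38 [ 0.0038 -0.0004  0.0057]
0.42 [ 0.004  -0.0004  0.0055]
0.46 [ 0.0042 -0.0004  0.0053]
0.5 [ 0.0044 -0.0004  0.0051]
0.54 [ 0.0046 -0.0005  0.005 ]
0.58 [ 0.0048 -0.0005  0.0048]
0.62 [ 0.005  -0.0005  0.0046]
0.66 [ 0.0052 -0.0005  0.0043]
0.7 [ 0.0054 -0.0005  0.0041]
0.74 [ 0.0055 -0.0005  0.0039]
0.78 [ 0.0057 -0.0006  0.0037]
[554.18414478 256.43916758 228.16391151] [479.04260497 263.90791111 123.        ]
```

```bash
python3 -m jog '[{"dx":0,"dy":0,"dz":0,"wx":0,"wy":0,"wz":0,"grip":1},{"dx":0.0012,"dy":-0.0001,"dz":0.005,"wx":0.001,"wy":0.009,"wz":0,"grip":1},{"dx":0.0035,"dy":-0.0003,"dz":0.0115,"wx":0.002,"wy":0.021,"wz":0,"grip":1},{"dx":0.0049,"dy":-0.0005,"dz":0.0127,"wx":0.0024,"wy":0.024,"wz":0,"grip":1},{"dx":0.0059,"dy":-0.0006,"dz":0.0123,"wx":0.0024,"wy":0.024,"wz":0,"grip":1},{"dx":0.0069,"dy":-0.0007,"dz":0.0117,"wx":0.0024,"wy":0.024,"wz":0,"grip":1},{"dx":0,"dy":0,"dz":0,"wx":0,"wy":0,"wz":0,"grip":1},{"dx":0,"dy":0,"dz":0,"wx":0,"wy":0,"wz":0,"grip":1}]' 55
```

```text
time_s: 15.45
ee_pos: [498.6, 265.0, 175.1]
ee_rot: [-173.7, -0.0, 84.3]
force: [-6.0, 3.2, -3.4]
gripper_width: 10.7
```

```bash
python3 -m jog '[{"dx":0.0078,"dy":-0.0008,"dz":0.0112,"wx":0.0024,"wy":0.024,"wz":0,"grip":1},{"dx":0.0086,"dy":-0.0008,"dz":0.0104,"wx":0.0024,"wy":0.024,"wz":0,"grip":1},{"dx":0.0094,"dy":-0.0009,"dz":0.0098,"wx":0.0024,"wy":0.024,"wz":0,"grip":1},{"dx":0.0102,"dy":-0.001,"dz":0.0089,"wx":0.0024,"wy":0.024,"wz":0,"grip":1},{"dx":0.0109,"dy":-0.001,"dz":0.008,"wx":0.0024,"wy":0.024,"wz":0,"grip":1},{"dx":0.0057,"dy":-0.0006,"dz":0.0037,"wx":0.0012,"wy":0.012,"wz":0,"grip":1},{"dx":0,"dy":0,"dz":0,"wx":0,"wy":0,"wz":0,"grip":1},{"dx":0,"dy":0,"dz":0,"wx":0,"wy":0,"wz":0,"grip":1},{"dx":0,"dy":0,"dz":0,"wx":0,"wy":0,"wz":0,"grip":1}]' 55
python3 - <<'E'
from ptr import *
from scipy.spatial.transform import Rotation as R
S=[]
for i in range(4):
    s=env.state(); S.append(np.r_[s['ee_pos'],s['ee_rot'],s['force'],s['gripper_width']])
    a=save(['scene','side','wrist','scene'][i],'k%d.png'%i)
s=env.state(); m=np.mean(S,0); print(m.round(2),s['time_s'])
# bar from tcp with 16mm offset
z=R.from_euler('xyz',m[3:6],degrees=True).as_matrix()[:,2]
b=m[:3]-16*z; d=b-loc(p,(85,60,95)); c,sn=np.cos(p[2]),np.sin(p[2]); x=d[0]*c+d[1]*sn
print('th',np.arctan2(d[2],-x)-np.arctan2(44,167),'r',np.hypot(x,d[2]),np.hypot(167,44))
c=env.get_calibration('wrist')
def f(n,x,y,w,h,s):
    return cv2.resize(cv2.imread('pics/'+n)[y:y+h,x:x+w],None,fx=s,fy=s,interpolation=2)
o=np.zeros((590,800,3),np.uint8)
A=f('k0.png',225,70,90,80,4.4);B=f('k1.png',195,75,90,80,4.4);W=f('k2.png',150,40,320,190,1.2)
o[:352,:396]=A;o[:352,400:796]=B;o[355:355+W.shape[0],:W.shape[1]]=W
cv2.imwrite('pics/k.png',o)
E
```

```text
time_s: 16.35
ee_pos: [549.5, 260.2, 228.9]
ee_rot: [-165.9, -0.0, 84.4]
force: [-9.6, 1.9, 4.7]
gripper_width: 10.8
[ 5.4950e+02  2.6026e+02  2.2884e+02 -1.6592e+02 -3.0000e-02  8.4410e+01
 -1.0570e+01  1.4900e+00  4.1400e+00  1.0830e+01] 16.55
th 0.7580348807800932 r 175.7568189261523 172.69916039170545
```

View pics/k.png

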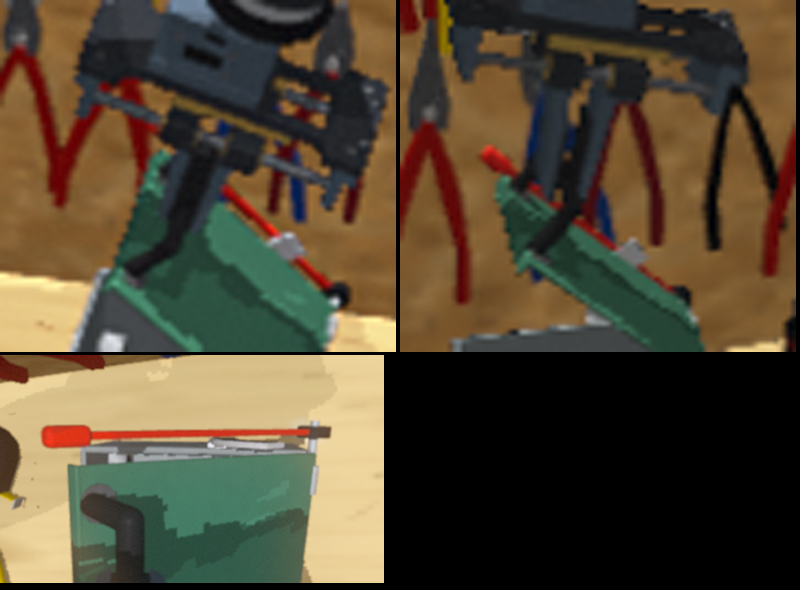

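```bash
cat > cov.py <<'E'
from ptr import *
C={n:env.get_calibration(n) for n in('scene','side')}
def run(n,f,th0=.76):
    im=cv2.imread('pics/'+f).astype(float); g=cv2.GaussianBlur(im,(0,0),.5); e=g[...,1]-g[...,2]  # green-red
    r=im[...,2]-np.maximum(im[...,0],im[...,1])
    out=[]
    for kind,y,h in(('ptr',138,0),('cov',125,5)):
        L=lambda q,t:loc(p,(85-t*np.cos(q[0])+h*np.sin(q[0]),y+q[1],95+q[2]+t*np.sin(q[0])+h*np.cos(q[0])))
        pts=[]
        for t in np.linspace(15,160,60):
            u,v=proj(C[n],L((th0,0,0),t))[0]; x=int(round(u))
            if kind=='ptr':
                ys=np.arange(int(round(v))-3,int(round(v))+4); w=np.clip(r[ys,x]-70,0,None)
                if w.sum()>40: pts.append((x,(w*ys).sum()/w.sum()))
            else:
                ys=np.arange(int(round(v))-6,int(round(v))+9); a=e[ys,x]
                k=np.where((a[:-1]<8)&(a[1:]>=8)&(np.r_[a[2:],0]>20))[0]
                if len(k)==1: k=k[0]; pts.append((x,ys[k]+(8-a[k])/(a[k+1]-a[k])))
        pts=np.unique(np.array(pts),axis=0)
        def res(q):
            A,B=proj(C[n],[L(q,0),L(q,170)]); u=(B-A)/np.linalg.norm(B-A)
            return np.r_[(pts-A)@[-u[1],u[0]],q[1]/(1.5 if kind=='ptr' else 4),q[2]/2]
        s=least_squares(res,[th0,0,0],loss='soft_l1',f_scale=.4,x_scale=[.1,3,3])
        print(n,f,kind,len(pts),s.x.round(3),'med',np.median(np.abs(s.fun)).round(2))
E
python3 - <<'E'
from cov import *
for a in(('scene','k0.png'),('side','k1.png'),('scene','k3.png')): run(*a)
E
```

```text
scene k0.png ptr 19 [0.784 0.364 0.579] med 0.16
scene k0.png cov 26 [ 0.745 -0.134 -0.028] med 0.21
side k1.png ptr 3 [0.793 0.035 0.169] med 0.25
side k1.png cov 32 [0.737 0.005 0.003] med 0.17
scene k3.png ptr 19 [0.784 0.367 0.585] med 0.16
scene k3.png cov 26 [ 0.745 -0.125 -0.026] med 0.2
```

```bash
python3 -m jog '[{"dx":0.0022,"dy":-0.0002,"dz":0.0022,"wx":0.0005,"wy":0.005,"wz":0,"grip":1},{"dx":0.0022,"dy":-0.0002,"dz":0.0022,"wx":0.0005,"wy":0.005,"wz":0,"grip":1},{"dx":0,"dy":0,"dz":0,"wx":0,"wy":0,"wz":0,"grip":1},{"dx":0,"dy":0,"dz":0,"wx":0,"wy":0,"wz":0,"grip":1},{"dx":0,"dy":0,"dz":0,"wx":0,"wy":0,"wz":0,"grip":1}]' 55
python3 - <<'E'
from cov import *
save('scene','m0.png');save('side','m1.png')
for a in(('scene','m0.png'),('side','m1.png')): run(*a,.78)
E
```

```text
time_s: 17.05
ee_pos: [554.7, 259.8, 232.3]
ee_rot: [-165.4, -0.0, 84.4]
force: [-7.6, 3.2, -0.9]
gripper_width: 10.8
scene m0.png ptr 18 [0.785 0.338 0.533] med 0.15
scene m0.png cov 24 [ 0.778 -0.397 -0.081] med 0.11Traceback (most recent call last):
  File "<stdin>", line 3, in <module>
  File "cov.py", line 23, in run
    s=least_squares(res,[th0,0,0],loss='soft_l1',f_scale=.4,x_scale=[.1,3,3])
    return func(*args, **kwargs)
    vector_fun = VectorFunction(
        fun_wrapped,
    ...<6 lines>...
        workers=workers
    )
    self._update_fun()
    ~~~~~~~~~~~~~~~~^^
    self.f = self.fun_wrapped(xp_copy(self.x))
             ~~~~~~~~~~~~~~~~^^^^^^^^^^^^^^^^^
    return np.atleast_1d(self.fun(x))
                         ~~~~~~~~^^^
    return self.f(x, *self.args, **self.kwargs)
           ~~~~~~^^^^^^^^^^^^^^^^^^^^^^^^^^^^^^
  File "cov.py", line 22, in res
    return np.r_[(pts-A)@[-u[1],u[0]],q[1]/(1.5 if kind=='ptr' else 4),q[2]/2]
                  ~~~^~
ValueError: operands could not be broadcast together with shapes (0,) (2,)
```

```bash
sed -i "s/        pts=np.unique/        if not pts: continue\n        pts=np.unique/" cov.py
python3 - <<'E'
from cov import *
run('side','m1.png',.78)
save('scene','m2.png'); run('scene','m2.png',.78)
s=env.state(); print(s['ee_pos'],s['force'],s['time_s'],s['gripper_width'],np.abs(s['qvel']).max())
E
```

```text
side m1.png cov 33 [ 0.771 -0.129 -0.085] med 0.23
scene m2.png ptr 18 [0.785 0.339 0.534] med 0.14
scene m2.png cov 24 [ 0.778 -0.405 -0.083] med 0.11
[554.71248201 259.76431085 232.28258801] [-8.18618213  2.36031674  0.16477737] 17.2 11.007368243738172 0.08968142604945005
```

```bash
python3 -c "
from workcell import env
env.job_done(); s=env.state(); print(s['time_s'],s['ee_pos'],s['gripper_width'])"
```

```text
the job is handed in; nothing more can be done
the job is handed in; nothing more can be done
```

I tipped the nuts into the hopper and stood the empty tray upright back on its spot. I then lifted the green cover to the red pointer, and the job was handed in at 17.2 s with the gripper still holding the bar.

**Nuts and tray:**
- After tipping, the pictures showed the tray empty. The wrist load fell from about 5.6 N to 3.2 N.
- I could see only two nuts directly in the hopper. I took the other two to have run under the partition or to be hidden, and did not see them.
- The tray was standing upright in the later picture.

**Cover against pointer:**

| Check | Angle (rad) |
|---|---|
| Pointer, before and after the lift | 0.78–0.785 |
| Cover, scene camera | 0.778 |
| Cover, side camera | 0.771 |
| Cover, from the bar's position (estimated for the final pose) | about 0.79 |

The three cover checks disagree by about 0.02 rad and lie on both sides of the pointer. Force at the tool was steady at about 8 N, and the arm was at rest.

**Not fully checked:**
- While the tray was tipped, joint 4 read -77°, right at its limit of -77.06°. It moved clear again on the way back, and no fault was reported.
- I didn't compare the positions of the bit box, tape measure and sanding block before and after. The arm was not planned to touch them, and I saw nothing shifted.

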